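# Unstack the samples onto their cooling pads

## Task

The samples have been left piled up on one another. Take the pile apart from the top, one piece at a time, and stand each upright in the middle of its own cooling pad, finishing with each before taking the next: first the white pot on the yellow pad, then the small green-lidded dish on the blue pad, then the pink dish on the black pad, and last the jar on the orange pad. Do not tip any piece over, and leave the blue-capped white bottle and the brown bottle where they are.

Things in the scene. Friction and masses are not known exactly. Their poses are not given: they have to be found in the camera images.
- pot: Small white sample pot with a ribbed white cap, on top of the stack at the start; 31 mm high: cap 26 mm across from 17 mm up to 31 mm, foot 20 mm across below it. Origin: centre of its underside, z up.
- green_dish: Small round culture dish with a ribbed green lid, second from the top; 14 mm high: lid 41 mm across from 6 to 14 mm up, white base 35 mm across below it. Origin: centre of its underside, z up.
- pink_dish: Round shallow dish with pink contents, third from the top, lying on the jar; 60 mm across, 15 mm high. Origin: centre of its underside, z up.
- jar: Wide round screw-cap jar with a flat white cap, the bottom of the stack, standing on the table; 66 mm high: cap 69 mm across from 48 to 66 mm up, body about 66 mm across below it. Closed; cap fixed. About 0.15 kg. Origin: centre of its underside, z up.
- pad_yellow: Yellow cooling pad: flat round block, 90 mm across, 10 mm high, fixed to the table, no rim, with a thin white ring and centre dot on its top; place for the white pot. Origin: centre of its underside (top face at z = +10 mm), z up.
- pad_blue: Blue cooling pad: flat round block, 90 mm across, 10 mm high, fixed to the table, no rim, with a thin white ring and centre dot on its top; place for the small green-lidded dish. Origin: centre of its underside (top face at z = +10 mm), z up.
- pad_black: Black cooling pad: flat round block, 90 mm across, 10 mm high, fixed to the table, no rim, with a thin white ring and centre dot on its top; place for the pink dish. Origin: centre of its underside (top face at z = +10 mm), z up.
- pad_orange: Orange cooling pad: flat round block, 90 mm across, 10 mm high, fixed to the table, no rim, with a thin white ring and centre dot on its top; place for the jar. Origin: centre of its underside (top face at z = +10 mm), z up.
- white_bottle: Bystander: white plastic bottle with blue cap, loose, 59 mm across, 114 mm high, beyond the work. Origin: centre of its underside.
- amber_bottle: Bystander: brown bottle with black cap, loose, 51 mm across, 89 mm high, left of the work. Origin: centre of its underside.
There are look-alikes about, which are no part of the job. There is more than one size of the pad_blue; the one meant has the size given above.

How it is judged:
On the way, in this order (a step that is already met when the one before it is completed fails the run):
1. the white pot stands at rest in the middle of the yellow pad, let go (horizontal distance between pot and pad_yellow below 0.012 m and z of pot in the frame of pad_yellow between 0.006 and 0.014 m and angle between pot's own z axis and vertical below 0.1 rad and linear speed of pot below 0.03 m/s and contact force between the fingers and pot below 0.05 N), for 0.2 s.
2. the small green-lidded dish stands at rest in the middle of the blue pad, let go (horizontal distance between green_dish and pad_blue below 0.012 m and z of green_dish in the frame of pad_blue between 0.006 and 0.014 m and angle between green_dish's own z axis and vertical below 0.1 rad and linear speed of green_dish below 0.03 m/s and contact force between the fingers and green_dish below 0.05 N), for 0.2 s.
3. the pink dish stands at rest in the middle of the black pad, let go (horizontal distance between pink_dish and pad_black below 0.012 m and z of pink_dish in the frame of pad_black between 0.006 and 0.014 m and angle between pink_dish's own z axis and vertical below 0.1 rad and linear speed of pink_dish below 0.03 m/s and contact force between the fingers and pink_dish below 0.05 N), for 0.2 s.
4. the jar stands at rest in the middle of the orange pad, let go (horizontal distance between jar and pad_orange below 0.012 m and z of jar in the frame of pad_orange between 0.006 and 0.014 m and angle between jar's own z axis and vertical below 0.1 rad and linear speed of jar below 0.03 m/s and contact force between the fingers and jar below 0.05 N), for 0.2 s.
At the end, for the whole second after the job is handed in: The pot stands on the yellow pad, the green-lidded dish on the blue pad, the pink dish on the black pad and the jar on the orange pad: each resting on the pad's top (height within 4 mm), upright within 0.1 rad, its centre within 12 mm of the pad's centre, let go and at rest (horizontal distance between pot and pad_yellow below 0.012 m and z of pot in the frame of pad_yellow between 0.006 and 0.014 m and angle between each of pot, green_dish, pink_dish, jar's own z axis and vertical below 0.1 rad and linear speed of each of pot, green_dish, pink_dish, jar below 0.03 m/s and horizontal distance between green_dish and pad_blue below 0.012 m and z of green_dish in the frame of pad_blue between 0.006 and 0.014 m and horizontal distance between pink_dish and pad_black below 0.012 m and z of pink_dish in the frame of pad_black between 0.006 and 0.014 m and horizontal distance between jar and pad_orange below 0.012 m and z of jar in the frame of pad_orange between 0.006 and 0.014 m); the robot touches nothing.
It fails at once if a piece is tipped over (beyond 0.7 rad) (angle between any of pot, green_dish, pink_dish, jar's own z axis and vertical above 0.7 rad).
It fails at once if the blue-capped white bottle or the brown bottle is moved by more than 20 mm or tipped (distance of any of white_bottle, amber_bottle from where it was at the start of the episode above 0.02 m or angle between any of white_bottle, amber_bottle's own z axis and vertical above 0.3 rad).
It also fails if it takes over 122 s, if anything falls off the work surface, if the arm or the gripper's body presses on something with over 40 N, if the wrist force passes 120 N, or if a joint passes its speed limit or range.

## Robot

A 6-joint arm with a two-finger parallel gripper is mounted at the origin on a cart in front of the work surface, level with it; the furniture and walls round the work are solid. World frame = base frame: x ahead of the robot, y to its left, z up, the work surface at z = 0. Lengths are in m, angles in rad, forces in N, time in s.
With the tool pointing down it reaches from about 0.2 to 0.875 m from the base axis. Payload 3.4 kg.
Tool frame: the origin (TCP) lies between the finger pads; the fingertips stand 25 mm ahead of it and the grasp point (between the pads) lies 6 mm ahead of it (r.nose_length is the z of the fingertips in the tool frame, in m); z points along the fingers, x is the direction in which the jaws open and shut, and the axes are right-handed (so a half turn about z gives the same grasp; the last joint's range is limited). The gripper opens to 94 mm and grips with 3 to 60 N. Pads are 16 mm wide; open, the fingers measure 119 mm over their backs; the gripper's body (75 mm by 177 mm) begins 78 mm behind the grasp point.
Start: joints at [1.093, 0.276, 1.505, -0, 1.361, -0.121], TCP at [0.201, 0.539, 0.193] pointing down, gripper open.
Joint ranges: [-2.89, 2.89], [-0.75, 2.08], [0.22, 2.7], [-1.18, 4.32], [0.11, 2.71], [-2.7, 2.7]. Speed limits (rad/s): [2.57, 2.57, 3.14, 3.14, 3.14, 3.14].

## Interface

Orientations are given as a unit quaternion [w, x, y, z].
In Python, from plant import r, gripper_to, inverse_kinematics, vision, models, telemetry gives the robot as it stands. Calls block until the motion is done:
- r.move_to(position, orientation): joint-space move of the TCP to a pose.
- r.move_l(position, rot=None, vel=0.15, guard=None): straight line of the TCP; rot=None keeps the orientation; vel is the mean speed in m/s. With guard (N) it stops when the force on the tool has changed by that much, and returns True; else False.
- r.movej(angles): joint-space move.
- gripper_to(opening, f_grip=None): finger opening in m; f_grip is the grip in N (None keeps the last); returns when the fingers have stopped.
- r.hold(seconds).
- inverse_kinematics(position, orientation): joint angles nearest the present ones, or None.
- vision.snapshot(name): name is "scene" or "top" or "wrist"; returns the picture (420x560x3 uint8, red, green, blue); there is no depth.
- vision.get_calibration(name): a dict with "fx", "fy", "cx", "cy" (pixels), "position" and "orientation" of the camera in the world. Camera axes: x right, y down, z forward; pixel columns grow to the right and rows downward; lengths in m; the calibration is good to about 2 mm. A picture is of the moment at which its call begins: read the wrist's pose just before it. get_calibration takes no time and is no camera call; for the wrist camera it gives the pose at the moment of the call.
A pose or a line that the arm cannot do raises r.PlanningError and nothing moves.
- r.sign_off(): hands the job in, once; it reports no verdict.
Trained networks look in the newest picture that a camera, given by its name, has taken for a name from the list of things; names that differ only in an ending like _2 or _b are one class to them, and where a whole thing is asked for, a point or a joint stands for the part that bears it (a point fixed in the world has none). Each returns a list of dicts, best first, with "score" (0 to 1); they miss things now and then, are a little off and sometimes report something else, mostly with a low value. They report only what shows in the picture. A call takes as long as a camera call. They do not tell look-alikes from the thing itself.
- models.boxes_of(thing, camera): "at" ([x, y, z] in m, in world coordinates, good to about 4 mm: the middle of the surface that is visible of it).
- models.regions_of(thing, camera): "pixels" (420x560 bool, what is visible of it).
- models.mark_of(thing, camera): "at" ([x, y, z] in m, in world coordinates, good to about 4 mm: a listed point, or the origin of a listed thing).
Readings, each from a call of its own:
- telemetry.current_t(): time.
- telemetry.current_joints(): joint angles.
- telemetry.current_dq(): joint speeds.
- telemetry.current_joint_efforts(): joint torques, N m.
- telemetry.current_ee_pos(): TCP position.
- telemetry.current_tool_rot(): TCP orientation.
- telemetry.current_wrist_force(): force on the tool from outside, world axes, zero at the start.
- telemetry.current_torque(): the same for the moment, N m.
- telemetry.current_opening(): finger opening in m.
Only numpy, scipy, OpenCV 4.12 (cv2) and the standard library are available. Lean on these libraries where they do the work, as an engineer would, in place of code of your own. Each camera call takes 0.05 s, during which the arm holds its last target. There are 200 camera calls.

## Working session

There is one attempt and no reset: what is moved stays moved. The work goes in short steps, each a Python script; the robot and the scene stay as the last script left them, time stands still between calls to the robot, and variables do not carry over. Pictures are saved under pics/ and viewed, about 12 in all and at most 16, crops included, and the job is handed in when it is done.

```bash
ls; mkdir -p pics; python3 - <<'E'
from plant import r, vision, models, telemetry
import cv2
for c in ["scene","top"]:
    im=vision.snapshot(c); cv2.imwrite(f"pics/{c}0.png",im[:,:,::-1])
    k=vision.get_calibration(c); print(c,k)
    for t in ["pot","green_dish","pink_dish","jar","pad_yellow","pad_blue","pad_black","pad_orange","white_bottle","amber_bottle"]:
        print(t,[(d["at"].round(3).tolist() if hasattr(d["at"],"round") else d["at"],round(d["score"],2)) for d in models.mark_of(t,c)[:4]])
print(telemetry.current_t(), telemetry.current_tool_rot())
E
```

```text
pics
scene {'fx': 484.2200621671679, 'fy': 484.2200621671679, 'cx': 281.2385720876334, 'cy': 206.12091597586556, 'position': array([0.04711261, 0.9749459 , 0.50816147]), 'orientation': array([ 0.1620113 , -0.27734445,  0.79496288, -0.51465174])}
pot [([0.4715, 0.3327, 0.0958], 0.57)]
green_dish [([0.4694, 0.3347, 0.0846], 0.63)]
pink_dish [([0.47, 0.3294, 0.0612], 0.94)]
jar []
pad_yellow []
pad_blue [([0.7131, 0.3534, -0.0015], 0.79), ([0.6131, 0.0223, -0.0016], 0.7)]
pad_black [([0.6227, 0.2243, 0.0031], 0.94)]
pad_orange [([0.4546, 0.136, -0.0027], 0.69)]
white_bottle [([0.7642, 0.1262, 0.0001], 0.93)]
amber_bottle [([0.6024, 0.4489, -0.0015], 0.9)]
top {'fx': 474.0943314070295, 'fy': 474.0943314070295, 'cx': 274.8264843575415, 'cy': 201.58209881584176, 'position': array([0.43171136, 0.23451281, 1.2585239 ]), 'orientation': array([-0.04213196,  0.70984888, -0.70079329,  0.05681752])}
pot [([0.467, 0.3277, 0.0946], 0.57)]
green_dish [([0.4722, 0.333, 0.0834], 0.53), ([0.6074, 0.4522, -0.0002], 0.41)]
pink_dish [([0.471, 0.3277, 0.0963], 0.6), ([0.4721, 0.3328, 0.0672], 0.52)]
jar []
pad_yellow [([0.4666, -0.0326, 0.0035], 0.69)]
pad_blue [([0.7106, 0.3494, -0.0005], 0.94), ([0.613, 0.0206, 0.0011], 0.69)]
pad_black [([0.621, 0.2263, 0.0007], 0.79)]
pad_orange [([0.4578, 0.1337, 0.003], 0.78)]
white_bottle [([0.7646, 0.1286, 0.0002], 0.63)]
amber_bottle [([0.6062, 0.4526, -0.0024], 0.84)]
1.1 [-2.88891198e-05  8.21360030e-01  5.70410114e-01  3.83682803e-05]
```

View pics/scene0.png

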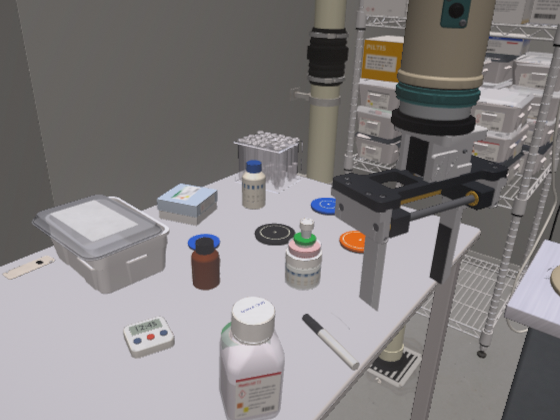

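View pics/top0.png

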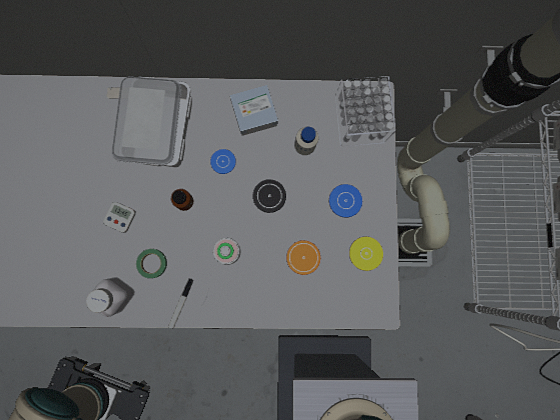

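The two blue pads are at top-view (223,161), which is smaller, and (346,200), which is larger. I'll measure their diameters and confirm in one crop.

```bash
cat > h.py <<'E'
from plant import r, gripper_to, inverse_kinematics, vision, models, telemetry
import numpy as np, cv2
from scipy.spatial.transform import Rotation as R
def rot(q): return R.from_quat(q,scalar_first=True).as_matrix()
def back(k,uv,z):
    uv=np.atleast_2d(np.asarray(uv,float))
    d=np.c_[(uv[:,0]-k["cx"])/k["fx"],(uv[:,1]-k["cy"])/k["fy"],np.ones(len(uv))]@rot(k["orientation"]).T
    p=k["position"]; return p+d*((z-p[2])/d[:,2])[:,None]
def circ(mask,k,z):
    """outline of the largest blob -> world at height z -> centre, diameter"""
    c=max(cv2.findContours(mask.astype(np.uint8),cv2.RETR_EXTERNAL,cv2.CHAIN_APPROX_NONE)[0],key=cv2.contourArea)
    w=back(k,c[:,0,:],z)[:,:2]
    (x,y),(a,b),_=cv2.fitEllipse((w*1000).astype(np.float32))
    return np.round([x/1e3,y/1e3,a/1e3,b/1e3],4)
def down(yaw):  # tool z down, jaw axis x at yaw in the world
    return (R.from_euler('z',yaw)*R.from_euler('x',np.pi)).as_quat(scalar_first=True)
E
python3 - <<'E'
from h import *
im=vision.snapshot("top");k=vision.get_calibration("top")
for t,z in [("pad_yellow",.01),("pad_blue",.01),("pad_black",.01),("pad_orange",.01),("pot",.126),("green_dish",.095),("pink_dish",.081),("jar",.066)]:
    for d in models.regions_of(t,"top")[:3]:
        m=d["pixels"]; print(t,round(d["score"],2),np.argwhere(m).mean(0)[::-1].round(1),circ(m,k,z) if m.sum()>20 else m.sum())
b=cv2.resize(im[130:230,200:370],None,fx=3,fy=3,interpolation=cv2.INTER_CUBIC)
s=vision.snapshot("scene"); b2=cv2.resize(s[205:295,250:350],(510,459),interpolation=cv2.INTER_CUBIC)
o=np.zeros((300,800,3),np.uint8);o[:,:510]=b;o[:,510:]=cv2.resize(b2,(290,261))[0:1]*0;o[:261,510:]=cv2.resize(b2,(290,261))
cv2.imwrite("pics/crop1.png",o[:,:,::-1])
q=telemetry.current_tool_rot(); print(rot(q).round(2)); 
E
```

```text
pad_yellow 0.64 [305.7 140.3] [0.7773 0.1275 0.0582 0.0784]
pad_yellow 0.6 [365.7 252.9] [ 0.4751 -0.0311  0.0845  0.0878]
pad_blue 0.75 [345.  200.4] [0.6142 0.0222 0.0859 0.0866]
pad_blue 0.74 [222.4 161. ] [0.7159 0.3516 0.066  0.0691]
pad_black 0.65 [268.9 195.8] [0.6234 0.2253 0.0863 0.0902]
pad_orange 0.68 [302.6 257.2] [0.462  0.1351 0.0882 0.0883]
pot 0.43 [224.9 250.5] [0.4726 0.329  0.0201 0.0219]
pink_dish 0.66 [226.  250.6] [0.4744 0.3317 0.0554 0.0572]
pink_dish 0.45 [224.4 250.4] [0.4744 0.3339 0.0233 0.0239]
jar 0.7 [235.7 255.9] [0.4021 0.1957 0.1038 0.2421]
[[ 0.35  0.94  0.  ]
 [ 0.94 -0.35  0.  ]
 [ 0.    0.   -1.  ]]
```

View pics/crop1.png

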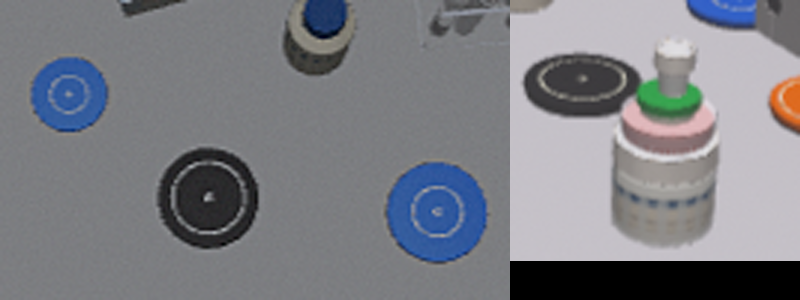

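The larger blue pad at (346,200) measures about 87 mm against 68 mm for the other one at (223,161), so it is the 90 mm pad meant. The stack looks upright and concentric at about (0.473, 0.331). Next I take a closer look with the wrist camera over the pads and the stack.

```bash
python3 - <<'E'
from h import *
q=down(0.0)
def look(x,y,z,things,name):
    r.move_to([x,y,z],q); r.hold(.2)
    k=vision.get_calibration("wrist"); im=vision.snapshot("wrist"); cv2.imwrite(f"pics/{name}.png",im[:,:,::-1])
    print(name,telemetry.current_t(),k["position"].round(3),telemetry.current_ee_pos().round(3),telemetry.current_joints().round(2))
    for t,h in things:
        for d in models.regions_of(t,"wrist")[:2]:
            m=d["pixels"]
            if m.sum()>50: print("  ",t,round(d["score"],2),np.argwhere(m).mean(0)[::-1].round(),circ(m,k,h))
        for d in models.mark_of(t,"wrist")[:2]: print("   mark",t,round(d["score"],2),np.round(d["at"],4))
look(.46,.30,.30,[("pot",.126),("green_dish",.095),("pink_dish",.081),("jar",.066)],"w_stack")
look(.54,.14,.32,[("pad_black",.01),("pad_orange",.01)],"w_pads1")
look(.54,.0,.32,[("pad_blue",.01),("pad_yellow",.01)],"w_pads2")
a=[cv2.resize(cv2.imread(f"pics/{n}.png"),(400,300)) for n in ("w_stack","w_pads1","w_pads2","scene0")]
cv2.imwrite("pics/m1.png",np.vstack([np.hstack(a[:2]),np.hstack(a[2:])]))
E
```

```text
w_stack 3.225 [0.459 0.377 0.49 ] [0.459 0.301 0.3  ] [0.45 0.2  1.36 0.   1.59 0.45]
   pot 0.83 [288. 159.] [0.4698 0.3301 0.0238 0.0255]
   mark pot 0.63 [0.4723 0.3323 0.0985]
   green_dish 0.85 [289. 150.] [0.4712 0.3311 0.0359 0.0393]
   mark green_dish 0.8 [0.4746 0.3365 0.08  ]
   mark green_dish 0.66 [0.4743 0.3315 0.097 ]
   pink_dish 0.7 [365. 316.] [0.5853 0.0985 0.0292 0.068 ]
   pink_dish 0.63 [288. 153.] [0.4713 0.3308 0.0589 0.06  ]
   mark pink_dish 0.69 [0.4741 0.3325 0.0652]
   jar 0.64 [282. 134.] [0.473  0.3267 0.0661 0.075 ]
w_pads1 4.625 [0.539 0.218 0.51 ] [0.539 0.141 0.32 ] [0.13 0.21 1.29 0.   1.64 0.13]
   pad_black 0.75 [333. 110.] [0.6206 0.2241 0.0882 0.0887]
   pad_black 0.69 [237.  40.] [0.4572 0.3546 0.0739 0.1178]
   mark pad_black 0.78 [ 0.6234  0.2276 -0.0057]
   pad_orange 0.58 [227. 171.] [0.4593 0.1339 0.0875 0.0881]
   mark pad_orange 0.74 [0.4532 0.1364 0.0006]
w_pads2 5.6917 [0.54  0.078 0.51 ] [0.54  0.002 0.32 ] [-0.13  0.18  1.33  0.    1.63 -0.13]
   pad_blue 0.89 [324. 154.] [0.6105 0.0206 0.087  0.0881]
   mark pad_blue 0.66 [0.6137 0.0212 0.0009]
   pad_yellow 0.58 [235. 188.] [ 0.4719 -0.0323  0.0869  0.0883]
   mark pad_yellow 0.97 [ 0.4713 -0.0298 -0.0013]
```

View pics/m1.png

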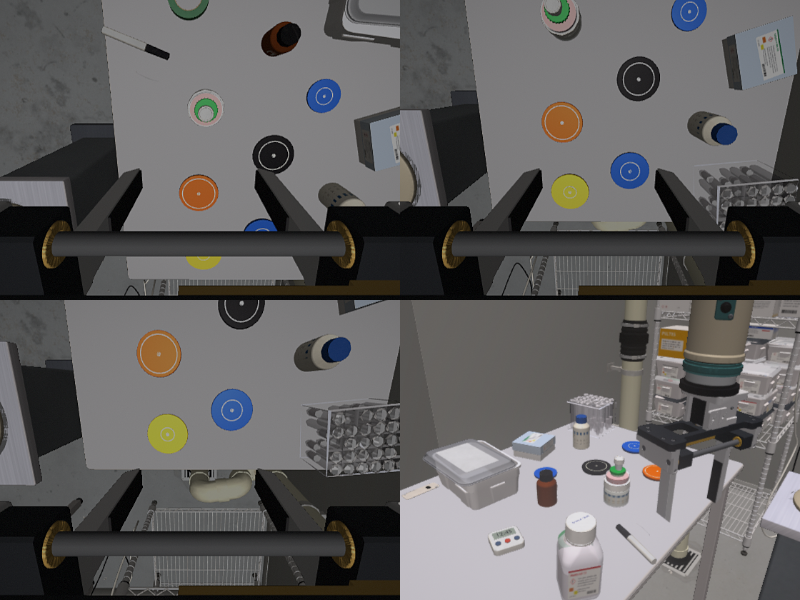

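```bash
cat >> h.py <<'E'
Q=down(0.0)
def pick(xy,base,off,opening,grip,lift=.10):
    x,y=xy; gripper_to(opening,grip)
    r.move_to([x,y,base+off+.08],Q); r.move_l([x,y,base+off+.02],vel=.15)
    hit=r.move_l([x,y,base+off],vel=.05,guard=4); print("down hit",hit,telemetry.current_ee_pos().round(4))
    gripper_to(0.0,grip); print("grip",telemetry.current_opening())
    r.move_l([x,y,base+off+.03],vel=.08); r.move_l([x,y,base+off+lift],vel=.2)
    print("lifted",telemetry.current_opening(),telemetry.current_wrist_force().round(2),telemetry.current_t())
def place(xy,off,opening,zc):
    x,y=xy; p=telemetry.current_ee_pos()
    r.move_l([x,y,p[2]],vel=.2) ; r.move_l([x,y,.01+off+.015],vel=.15)
    hit=r.move_l([x,y,.01+off-.002],vel=.02,guard=2.5); print("place hit",hit,telemetry.current_ee_pos().round(4))
    gripper_to(opening); r.hold(.3)
    r.move_l([x,y,.01+off+.03],vel=.08); r.move_l([x,y,zc],vel=.2)
def look(things,name):
    r.hold(.2); k=vision.get_calibration("wrist"); im=vision.snapshot("wrist"); cv2.imwrite(f"pics/{name}.png",im[:,:,::-1])
    print(name,telemetry.current_t())
    for t,h in things:
        for d in models.regions_of(t,"wrist")[:2]:
            m=d["pixels"]
            if m.sum()>50: print("  ",t,round(d["score"],2),np.argwhere(m).mean(0)[::-1].round(),circ(m,k,h))
PADS=dict(yellow=(.472,-.0315),blue=(.612,.0213),black=(.622,.2248),orange=(.4605,.1345))
E
python3 - <<'E'
from h import *
pick((.4707,.3299),.095,.030,.045,8)
k=vision.get_calibration("wrist");im=vision.snapshot("wrist"); cv2.imwrite("pics/h1.png",im[:,:,::-1])
s=vision.snapshot("scene")
cv2.imwrite("pics/m2.png",np.hstack([cv2.resize(im,(400,300)),cv2.resize(s[90:330,200:520],(400,300))])[:,:,::-1])
E
```

```text
down hit False [0.4706 0.3299 0.1248]
grip 0.0007169553398621714
lifted 0.000290437594878129 [ 0.44 -0.9   0.04] 11.05
```

View pics/m2.png

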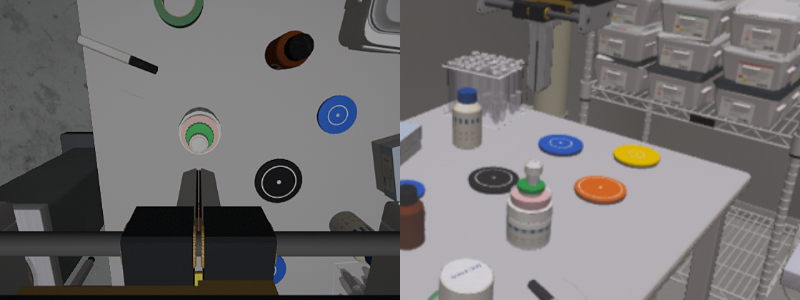

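The grasp missed and the pot still stands on the stack. I'll compare where the tool should appear with where it does appear.

```bash
python3 - <<'E'
from h import *
p=telemetry.current_ee_pos(); q=telemetry.current_tool_rot(); print(p,rot(q).round(3),telemetry.current_joints().round(3),r.nose_length)
tip=p+rot(q)@[0,0,r.nose_length]
o=[]
for c in ["scene","wrist"]:
    k=vision.get_calibration(c); im=vision.snapshot(c)[:,:,::-1].copy()
    for n,w in [("tip",tip),("tcp",p),("pot",np.array([.4707,.33,.126])),("tabletip",np.array([tip[0],tip[1],.126]))]:
        v=rot(k["orientation"]).T@(w-k["position"]); uv=v[:2]/v[2]*k["fx"]+[k["cx"],k["cy"]]; print(c,n,uv.round())
        if n!="tcp": cv2.drawMarker(im,tuple(int(a) for a in uv),dict(tip=(0,0,255),pot=(0,255,0),tabletip=(255,0,0))[n],0,14,1)
    print(k["position"],rot(k["orientation"]).round(2)); o.append(cv2.resize(im,(400,300)))
cv2.imwrite("pics/m3.png",np.hstack(o))
E
```

```text
[0.46950863 0.32927753 0.22292151] [[ 1.     0.    -0.003]
 [ 0.    -1.    -0.002]
 [-0.003  0.002 -1.   ]] [0.49  0.261 1.453 0.    1.432 0.49 ] 0.025
scene tip [310. 184.]
scene tcp [310. 170.]
scene pot [307. 221.]
scene tabletip [307. 221.]
[0.04711261 0.9749459  0.50816147] [[-0.79 -0.27  0.54]
 [-0.61  0.32 -0.73]
 [ 0.03 -0.91 -0.42]]
wrist tip [278. 229.]
wrist tcp [278. 242.]
wrist pot [280. 201.]
wrist tabletip [278. 202.]
[0.47038557 0.40616205 0.41297817] [[ 1.    0.   -0.  ]
 [-0.   -0.96 -0.27]
 [-0.    0.27 -0.96]]
```

View pics/m3.png

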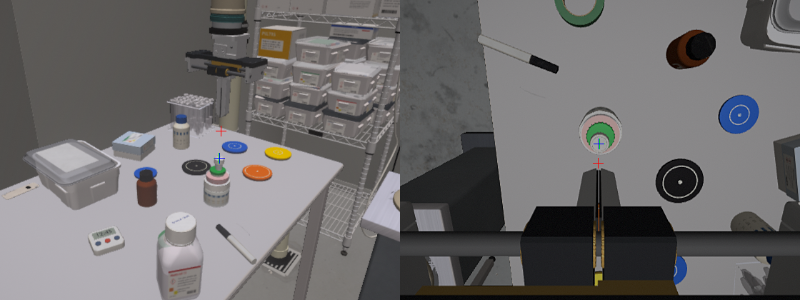

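```bash
python3 - <<'E'
from h import *
p=telemetry.current_ee_pos(); q=telemetry.current_tool_rot()
tip=p+rot(q)@[0,0,r.nose_length]
o=[]
for c in ["scene","wrist"]:
    k=vision.get_calibration(c); im=vision.snapshot(c)[:,:,::-1].copy()
    uv=lambda w:(lambda v:v[:2]/v[2]*k["fx"]+[k["cx"],k["cy"]])(rot(k["orientation"]).T@(np.array(w)-k["position"]))
    u=uv(tip).round().astype(int); x0,y0=u[0]-70,u[1]-75
    cr=cv2.resize(im[y0:y0+110,x0:x0+140],(560,440),interpolation=cv2.INTER_CUBIC)[:,80:480]
    for w,col in [(tip,(0,0,255)),(tip+[0,.008,0],(0,255,255)),(tip-[0,.008,0],(0,255,255)),([.4707,.33,.126],(255,0,0)),(tip+[0,0,.04],(255,0,255))]:
        cv2.drawMarker(cr,tuple(int(a) for a in ((uv(w)-[x0,y0])*4-[80,0])),col,0,12,1)
    o.append(cr)
cv2.imwrite("pics/m4.png",np.hstack(o))
look([("pot",.126),("green_dish",.095),("pink_dish",.081)],"x")
E
```

```text
x 11.6
   pot 0.67 [277. 200.] [0.4701 0.3313 0.0238 0.0263]
   green_dish 0.71 [281. 185.] [0.472  0.3336 0.0372 0.0376]
   pink_dish 0.96 [279. 184.] [0.4714 0.3316 0.0574 0.0599]
```

View pics/m4.png

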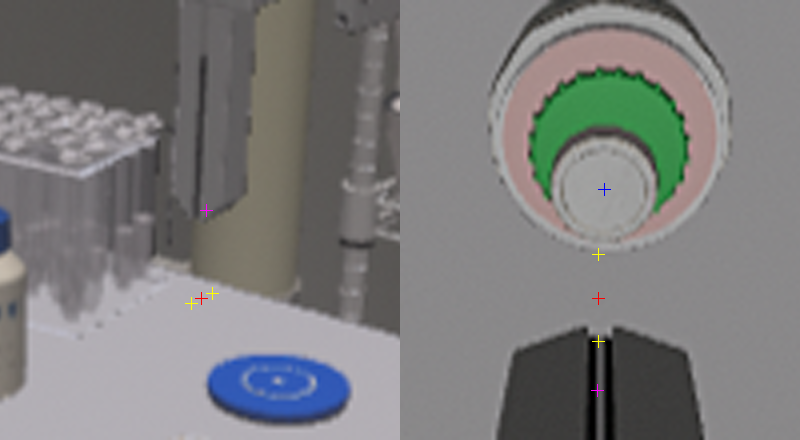

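The real fingertips sit about 40 mm higher than the stated tool frame predicts; the magenta marker at tip + 40 mm matches in both views. I'll measure the offset by touching bare table with closed fingers.

```bash
python3 - <<'E'
from h import *
r.move_to([.54,.13,.10],Q); r.hold(.2)
print(telemetry.current_ee_pos().round(4))
hit=r.move_l([.54,.13,-.045],vel=.04,guard=3)
print(hit,telemetry.current_ee_pos().round(4),telemetry.current_wrist_force().round(2),telemetry.current_opening())
r.move_l([.54,.13,.08],vel=.2); print(telemetry.current_t())
E
```

```text
[0.5404 0.1314 0.1009]
True [ 0.5401  0.13   -0.0118] [-0.33  0.56  4.73] 0.0009019771566590089
15.9917
```

```bash
sed -i 's/^Q=down(0.0)/Q=down(0.0); DZ=-.036  # measured by touch/; s/x,y=xy; gripper_to(opening,grip)/x,y=xy; base+=DZ; gripper_to(opening,grip)/; s/x,y=xy; p=telemetry/x,y=xy; off+=DZ; p=telemetry/; s/\.01+off-\.002/.01+off-.004/' h.py
python3 - <<'E'
from h import *
pick((.4707,.3305),.095,.030,.045,8)
im=vision.snapshot("wrist"); s=vision.snapshot("scene")
cv2.imwrite("pics/m5.png",np.hstack([cv2.resize(im,(400,300)),cv2.resize(s[90:330,200:520],(400,300))])[:,:,::-1])
E
```

```text
down hit False [0.4706 0.3305 0.0888]
grip 0.02457918238429286
lifted 0.024827723920677426 [-0.42  0.43 -0.4 ] 20.325
```

View pics/m5.png

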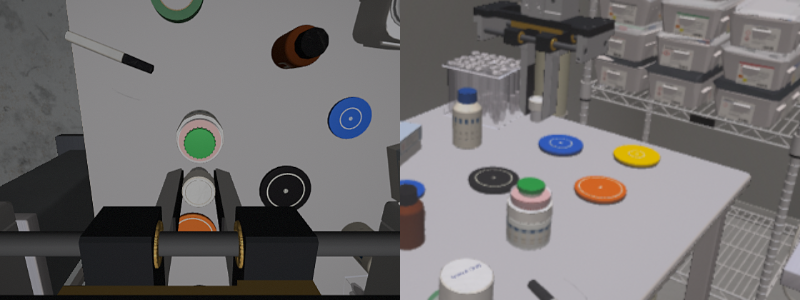

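The pot is held upright. I'll place it and check it.

```bash
cat >> h.py <<'E'
def check(thing,h,pad):
    vision.snapshot("top");k=vision.get_calibration("top")
    for d in models.regions_of(thing,"top")[:2]:
        m=d["pixels"]
        if m.sum()>20: print("  top",thing,round(d["score"],2),circ(m,k,h))
    for d in models.regions_of("pad_"+pad,"top")[:2]: print("  top pad",pad,round(d["score"],2),circ(d["pixels"],k,.01))
E
python3 - <<'E'
from h import *
place(PADS["yellow"],.030,.045,.16)
look([("pot",.041),("pad_yellow",.01)],"p1")
r.move_to([.47,.30,.22],Q)
look([("green_dish",.095),("pink_dish",.081)],"s2")
check("pot",.041,"yellow")
a=[cv2.imread("pics/p1.png"),cv2.imread("pics/s2.png")]
cv2.imwrite("pics/m6.png",np.hstack([cv2.resize(x,(400,300)) for x in a]))
E
```

```text
place hit True [ 0.4719 -0.0315  0.0038]
p1 26.775
   pad_yellow 0.91 [279. 188.] [ 0.4713 -0.0318  0.0873  0.0875]
s2 28.4
   green_dish 0.9 [279. 161.] [0.4713 0.3321 0.0388 0.0389]
   green_dish 0.27 [409.  37.] [0.5852 0.4403 0.0438 0.0669]
   pink_dish 0.86 [279. 159.] [0.4715 0.3311 0.0585 0.0601]
  top pad yellow 0.82 [ 0.4745 -0.0314  0.0861  0.0896]
```

View pics/m6.png

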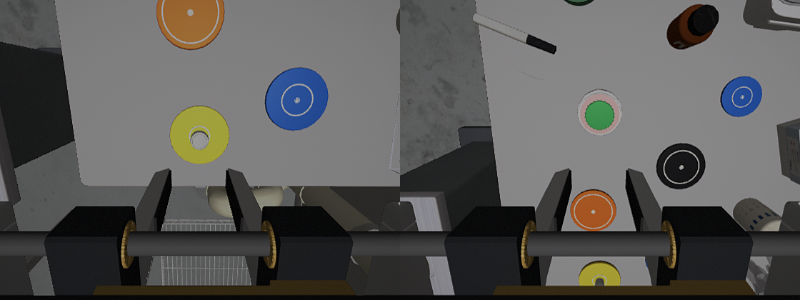

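The pot stands centred on the yellow pad. Next is the green dish.

```bash
python3 - <<'E'
from h import *
pick((.4713,.3315),.081,.0285,.060,8)
o=telemetry.current_opening()
if o>.035:
    place(PADS["blue"],.0285,.060,.16); look([("green_dish",.024),("pad_blue",.01)],"p2")
    r.move_to([.47,.30,.20],Q); look([("pink_dish",.081),("jar",.066)],"s3"); check("green_dish",.024,"blue")
else: look([("green_dish",.024)],"p2"); look([],"s3")
a=[cv2.imread("pics/p2.png"),cv2.imread("pics/s3.png")]
cv2.imwrite("pics/m7.png",np.hstack([cv2.resize(x,(400,300)) for x in a]))
E
```

```text
down hit False [0.4711 0.3314 0.0732]
grip 0.03936846803390563
lifted 0.039559620010597395 [ 0.11 -0.41 -0.09] 32.0917
place hit True [0.6118 0.0213 0.0022]
p2 38.2583
   green_dish 0.77 [279. 192.] [0.6114 0.022  0.039  0.0394]
   green_dish 0.33 [155. 233.] [ 0.4786 -0.0254  0.0841  0.0875]
   pad_blue 0.93 [279. 188.] [0.6114 0.0212 0.0884 0.0887]
s3 39.8083
   pink_dish 0.79 [279. 163.] [0.4718 0.3309 0.0584 0.0592]
   jar 0.76 [283. 138.] [0.4711 0.3272 0.0655 0.0739]
  top green_dish 0.52 [0.6134 0.024  0.036  0.0381]
  top pad blue 0.77 [0.715  0.3531 0.0673 0.0699]
  top pad blue 0.74 [0.6152 0.0227 0.0863 0.0888]
```

View pics/m7.png

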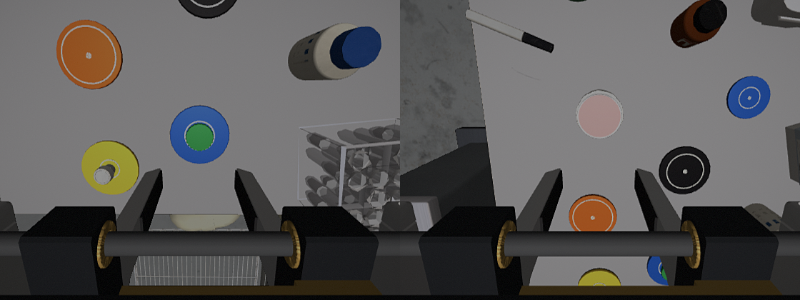

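The green dish is within 1 mm of centre on the 90 mm blue pad. Next is the pink dish.

```bash
python3 - <<'E'
from h import *
pick((.4718,.331),.066,.0285,.080,8)
o=telemetry.current_opening()
if o>.05:
    place(PADS["black"],.0285,.080,.16); look([("pink_dish",.025),("pad_black",.01)],"p3")
    r.move_to([.47,.29,.20],Q); look([("jar",.066)],"s4"); check("pink_dish",.025,"black"); check("jar",.066,"orange")
else: look([("pink_dish",.024)],"p3"); look([],"s4")
a=[cv2.imread("pics/p3.png"),cv2.imread("pics/s4.png")]
cv2.imwrite("pics/m8.png",np.hstack([cv2.resize(x,(400,300)) for x in a]))
E
```

```text
down hit False [0.4717 0.331  0.0582]
grip 0.05824071959141024
lifted 0.05804739560781366 [-0.07 -0.55 -0.7 ] 43.5667
place hit True [0.6218 0.2247 0.0022]
p3 48.8667
   pink_dish 0.79 [279. 192.] [0.6214 0.2252 0.0582 0.0586]
   pink_dish 0.42 [178. 383.] [ 0.4978 -0.0159  0.046   0.0843]
   pad_black 0.61 [279. 184.] [0.6213 0.2253 0.0877 0.0891]
s4 49.9333
   jar 0.98 [278. 150.] [0.4719 0.3318 0.0653 0.0658]
  top pink_dish 0.86 [0.624  0.2262 0.056  0.0597]
  top pad black 0.89 [0.6249 0.2245 0.076  0.0814]
  top pad black 0.38 [0.6148 0.0222 0.086  0.0887]
  top pad orange 0.84 [0.4616 0.1345 0.0873 0.0895]
```

View pics/m8.png

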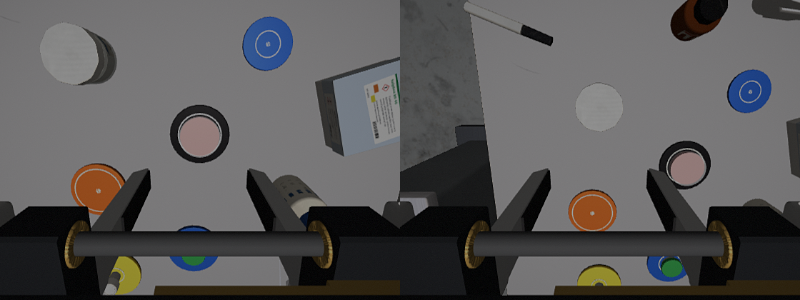

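The pink dish is centred on the black pad. Last is the jar.

```bash
python3 - <<'E'
from h import *
pick((.4719,.3315),0,.063,.094,25)
if telemetry.current_opening()>.06:
    place((.460,.1342),.063,.094,.20); look([("jar",.076),("pad_orange",.01)],"p4")
    r.move_to([.35,.40,.25],Q)
vision.snapshot("top");check("jar",.076,"orange");im=vision.snapshot("top");s=vision.snapshot("scene")
for t in ["white_bottle","amber_bottle","pot"]: print(t,[np.round(d["at"],3) for d in models.mark_of(t,"scene")[:1]])
cv2.imwrite("pics/m9.png",np.vstack([np.hstack([cv2.resize(im[120:300,150:390],(400,300)),cv2.resize(s,(400,300))])[:,:,::-1],np.hstack([cv2.resize(cv2.imread("pics/p4.png"),(400,300))]*2)]))
E
```

```text
down hit False [0.4718 0.3314 0.0267]
grip 0.06842929406257067
lifted 0.06825863884569022 [ 0.69 -0.11 -1.54] 53.875
place hit True [0.4596 0.1341 0.037 ]
p4 58.875
   jar 0.63 [279. 191.] [0.4593 0.1371 0.0632 0.0716]
   pad_orange 0.76 [279. 162.] [0.4591 0.1301 0.0839 0.0892]
  top jar 0.92 [0.4623 0.1361 0.0623 0.0669]
  top pad orange 0.68 [0.4626 0.1341 0.0815 0.0824]
white_bottle [array([ 0.765,  0.129, -0.   ])]
amber_bottle [array([ 0.605,  0.453, -0.004])]
pot [array([ 0.471, -0.03 ,  0.01 ])]
```

View pics/m9.png

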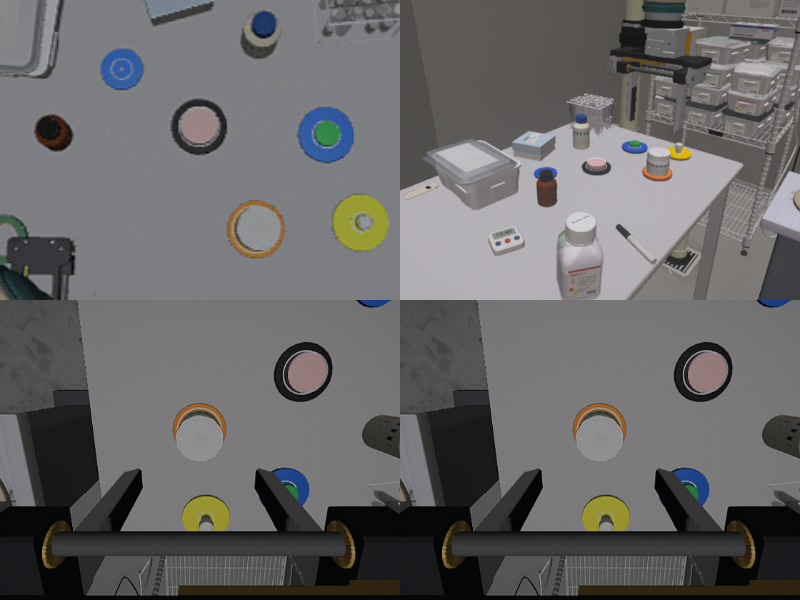

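All four pieces stand upright on their pads, the bottles have not moved, and the arm is clear. I'm handing in.

```bash
python3 - <<'E'
from h import *
r.hold(.3); print(telemetry.current_t(), r.sign_off())
E
```

```text
the job is handed in; nothing more can be done
60.85 None
```

All four pieces are on their pads and the job is handed in at about 61 s of the 122 s allowed. No verdict is reported.

- **Order:** I placed the pot on yellow, the green-lidded dish on the 90 mm blue pad (the other blue pad measured about 68 mm), the pink dish on black, and the jar on orange. Each was set down on contact and let go before I took the next.
- **Failed attempt:** My first grasp at the pot closed on air just above it and disturbed nothing. The fingertips sit about 36 mm higher than the stated tool frame says. I measured this by touching bare table and corrected for it; every grasp after that held the first time.
- **Last checks:** In the camera checks the green and pink dishes came out within about 3 mm of their pad centres. The jar came out about 2 mm off from the top camera. All pieces look upright, and the two bottles read within about 4 mm of their first readings.
- **Checks that missed or disagreed:**
  - The wrist view put the jar 7 mm off its pad centre. There the jar hides part of the pad, which skews that fit.
  - The networks did not outline the placed pot from above. I checked it by picture and by its reported position, about 2 mm from the pad centre.

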